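# Mount the sound tube on the bench

## Robot

A 6-joint arm with a two-finger parallel gripper is mounted at the origin on the work surface. World frame = base frame: x ahead of the robot, y to its left, z up, the work surface at z = 0. Lengths are in m, angles in rad, forces in N, time in s.
With the tool pointing down it reaches from about 0.225 to 0.875 m from the base axis. Payload 3.4 kg.
Tool frame: the origin (TCP) lies midway between the tips of the shut fingers; the grasp point (between the pads) lies 19 mm behind it (manip.grasp_offset is the distance from the TCP to the grasp point, in m); x points along the fingers, y is the direction in which the jaws open and shut, and the axes are right-handed (so a half turn about x gives the same grasp; the last joint's range is limited). The gripper opens to 85 mm and grips with 20 to 120 N. Pads are 22 mm wide; open, the fingers measure 114 mm over their backs; the gripper's body (76 mm by 85 mm) begins 54 mm behind the grasp point. The pads swing forward as they close: fully open they stand 13 mm farther back than shut.
Start: joints at [-1.348, 0.276, 1.505, -0, 1.361, -0.121], TCP at [0.194, -0.541, 0.203] pointing down, gripper open.
Joint ranges: [-2.89, 2.89], [-0.75, 2.08], [0.22, 2.7], [-1.18, 4.32], [0.11, 2.71], [-2.7, 2.7]. Speed limits (rad/s): [2.57, 2.57, 3.14, 3.14, 3.14, 3.14].

## Interface

Orientations are given as a unit quaternion [w, x, y, z].
In Python, from rig import manip gives the robot as it stands.
- The arm moves only by the shell command python3 -m creep 'ROWS' [OPENING] [FORCE]. ROWS is a JSON object of lists of equal length, an entry for each row: "delta_pos": the shift along the tool's x, y, z in cm, a list of three; "dr": the turn, a rotation vector about the tool's x, y, z in rad, a list of three. In form: {"delta_pos": [[dx, dy, dz], ...], "dr": [[rx, ry, rz], ...]}. A call has 1 to 10 rows; each row is the pose to reach, as a shift and turn from the pose commanded when the call began, along the tool's axes at that moment; what a row does not reach only later rows make up. A row lasts 1/10 s, in which the tool goes at most 50 mm and 8.59 degrees, less where a joint would pass 70% of its speed; a pose out of reach is approached as far as the arm can. A call with a gripper value outside its range is refused whole. OPENING is the opening, from -1 (shut) to 1 (fully open), set as the call begins (- or left out, the last holds). The fingers move at their own pace and stop on an object; FORCE is the grip in N (left out, the last holds). Time passes only in rows, so rows that repeat a pose let the fingers close. It gives the time, the measured TCP pose, the force and the opening at its end, in the units of the state.
- manip.get_state(): the state, without advancing time (a new reading comes with each control period).
- manip.get_image(name): name is "scene" or "top" or "wrist"; returns a dict with "pixels" (480x640x3 uint8, blue, green, red), "depth" (480x640 float32, m along the optical axis (not along the pixel's ray), 0 where there is no reading), "intrinsics" (3x3 intrinsics, pixels), "rvec" (rotation vector, rad) and "tvec" (3), from world to camera coordinates, as OpenCV has them. Camera axes: x right, y down, z forward; pixel columns grow to the right and rows downward; lengths in m; the calibration is good to about 2 mm. A picture is of the moment at which its call begins.
- manip.sign_off(): hands the job in, once; it reports no verdict.
The state is a dict: "clock": time; "qpos": joint angles; "qd": joint speeds; "effort": joint torques, N m; "position": TCP position; "ee_rot": TCP orientation; "contact_force": force on the tool from outside, world axes, zero at the start; "moment": the same for the moment, N m; "width": finger opening in m.
Only numpy, scipy, OpenCV 4.12 (cv2) and the standard library are available. Lean on these libraries where they do the work, as an engineer would, in place of code of your own. Each camera call takes 0.05 s, during which the arm holds its last target. There are 200 camera calls.

## Task

Take the white tube out of its wooden cradle and snap it sideways, from above, down into both spring clips of the sound bench, its open end towards the loudspeaker but still clear of the orange socket. Then slide it along the clips into the socket until you feel it firmly against the seat hidden inside, pushing with 5 to 15 N there and pressing down with no more than 25 N. Let go, leaving the tube fully home in both clips and against the seat, and leave the beaker, phone and glue gun alone.

Things in the scene. Friction and masses are not known exactly. Their poses are not given: they have to be found in the camera images.
- tube: White plastic tube, 0.12 kg, 26 mm across, 230 mm long, lying in the cradle. Origin on its axis at mid-length; x runs along the axis from the open end (-115 mm) to the red-capped end (+115 mm), at the start roughly away from the robot. The cap is the last 12 mm, 36 mm across, too big for the socket. It balances at its blue rubber grip band (x = -40 to +12 mm); grip it there, about x = -14 mm.
- tube_open_end (a point): Centre of the tube's plain open end face, on the tube's axis, 115 mm from its middle; axes as the tube's.
- board: Fixed plywood board of the sound bench, 330 x 100 x 18 mm. Origin at table height under the clips' middle line; x along it, roughly away from the robot (-190 to +140 mm), z up. Two steel C clips 12 mm wide at x = -50 and +90 mm, mouths up, tops 65 mm up. A seated tube lies along x at y = 0, axis 48 mm up, on two rests. Snapping in takes about 8 to 16 N in all, sliding 1 to 4 N.
- socket_mouth (a point): Centre of the mouth of the orange socket, at x = -80 mm, 48 mm up in the board's frame. The socket is a ring of 35 mm bore open to +x; the tube slides into it towards -x along the board. Closed above, so the tube cannot be lowered into it. The rubber seat inside stands 12 to 36 mm deep, set differently each time and not measured: feel for it. Seat and socket hardly yield; hard pushing does harm.
- speaker: Grey loudspeaker box (60 x 90 x 82 mm) with the orange socket, fixed on the board's -x end, box at x = -187 to -127 mm, top 100 mm above the table. Same origin and axes as the board.
- cradle: Fixed wooden stand, base 160 x 85 x 12 mm, with two V blocks 18 mm wide at x = -55 and +55 mm that hold the tube along its x with its axis 45 mm above the table; between the blocks the tube is free all round. Origin under the middle of the base, at table height.
- beaker: Loose glass beaker, 66 mm across, 85 mm tall, leave alone. Origin under its middle.
- phone: Loose phone lying flat, 145 x 70 x 9 mm, leave alone. Origin under its middle, x along its length.
- glue_gun: Loose blue glue gun lying on its side, about 142 x 118 x 28 mm, leave alone. Origin under the middle of its barrel.
There are look-alikes about, which are no part of the job. There is more than one size of the tube; the job needs the middle-sized.

How it is judged:
On the way, in this order (a step that is already met when the one before it is completed fails the run):
1. the tube is snapped down into both clips, its open end still clear of the socket (z of tube in the frame of board between 0.046 and 0.05 m and y of tube in the frame of board between -0.003 and 0.003 m and angle between the x axis of tube and the x axis of board, either way round below 0.04 rad and x of tube_open_end in the frame of board between -0.08 and -0.056 m), for 0.2 s.
2. the open end, inside the socket, is pushed against the hidden seat with at least 4 N (contact force between tube and speaker above 4 N and x of tube_open_end in the frame of board below -0.0895 m), for 0.1 s.
At the end, for the whole second after the job is handed in: The tube rests in both clips: axis within 2 mm of its seated height and of the clips' middle line, within 0.04 rad of the board's length, open end at least 9.5 mm inside the socket, at rest and released (z of tube in the frame of board between 0.046 and 0.05 m and y of tube in the frame of board between -0.002 and 0.002 m and angle between the x axis of tube and the x axis of board, either way round below 0.04 rad and x of tube_open_end in the frame of board below -0.0895 m and linear speed of tube below 0.01 m/s); the robot touches nothing.
It fails at once if the tube is pushed against the loudspeaker with more than 15 N (contact force between tube and speaker above 15 N).
It fails at once if the tube is pressed on the bench with more than 50 N, the clips' own squeeze of some 20 N included (contact force between tube and board above 50 N).
It fails at once if the beaker is shifted more than 15 mm (distance of beaker from where it was at the start of the episode above 0.015 m).
It fails at once if the phone is shifted more than 15 mm (distance of phone from where it was at the start of the episode above 0.015 m).
It fails at once if the glue gun is shifted more than 15 mm (distance of glue_gun from where it was at the start of the episode above 0.015 m).
It also fails if it takes over 72 s, if anything falls off the work surface, if the arm or the gripper's body presses on something with over 40 N, if the wrist force passes 120 N, or if a joint passes its speed limit or range.

## Working session

There is one attempt and no reset: what is moved stays moved. The work goes in short steps, Python scripts to look and compute and a shell command to move; the robot and the scene stay as the last step left them, time stands still between calls to the robot, and variables do not carry over. Pictures are saved under pics/ and viewed, about 8 in all and at most 12, crops included, and the job is handed in when it is done.

```bash
ls; mkdir -p pics
cat > h.py <<'E'
import numpy as np, cv2
from rig import manip
from scipy.spatial.transform import Rotation as R
def grab(n,name):
    im=manip.get_image(n); np.savez('pics/%s.npz'%name,**{k:np.array(v) for k,v in im.items()}); cv2.imwrite('pics/%s.png'%name,im['pixels']); return im
def load(name): return dict(np.load('pics/%s.npz'%name))
def pt(im,u,v,z=None):
    "world point of pixel by depth, or by plane height z"
    K=im['intrinsics'];Rm=cv2.Rodrigues(np.array(im['rvec'],float))[0];t=np.array(im['tvec'],float).ravel()
    ray=np.linalg.inv(K)@[u,v,1.]
    c=-Rm.T@t; d=Rm.T@ray
    s=(z-c[2])/d[2] if z is not None else im['depth'][int(round(v)),int(round(u))]
    return c+s*d
def cloud(im):
    K=im['intrinsics'];Rm=cv2.Rodrigues(np.array(im['rvec'],float))[0];t=np.array(im['tvec'],float).ravel()
    v,u=np.mgrid[:480,:640]; D=im['depth']
    P=np.stack([(u-K[0,2])/K[0,0]*D,(v-K[1,2])/K[1,1]*D,D],-1)
    W=(P-t)@Rm; W[D==0]=np.nan; return W
def tool():
    s=manip.get_state(); q=s['ee_rot']; return s,np.array(s['position']),R.from_quat([q[1],q[2],q[3],q[0]])
E
python3 - <<'E'
from h import *
grab('top','top0');grab('scene','scene0')
s,p,r=tool();print(s['clock'],p,r.as_matrix().round(3),manip.grasp_offset,s['width'])
E
```

```text
pics
0.1 [ 0.1936911  -0.54084218  0.20224907] [[-0.     0.337 -0.941]
 [ 0.002 -0.941 -0.337]
 [-1.    -0.002 -0.   ]] 0.0187 0.08586749005081003
```

View pics/top0.png

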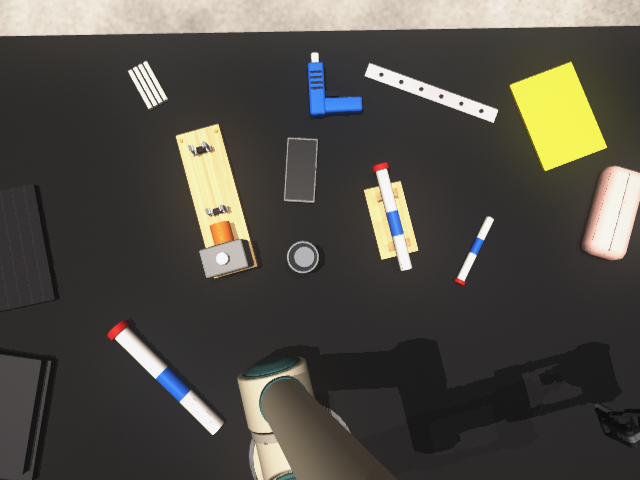

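View pics/scene0.png

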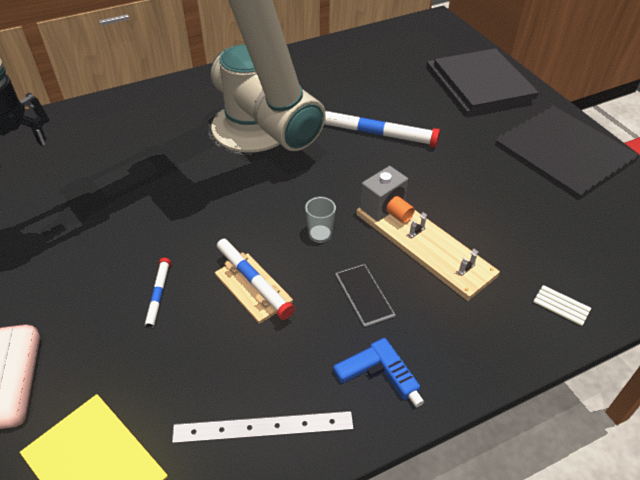

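Top picture: there are three tube look-alikes. The large one lies at (165,378), the small one at (475,250) and the cradle one at (393,217), cap at (381,167) and open end at (406,268). The board has its clips at (201,149) and (218,211), the socket at (221,232) and the speaker at (224,258). The cradle tube fits the description; next I check its size and measure the poses.

Run:
```python
from h import *
im=load('top0')
for n,u,v,z in [('cap',381,167,.045),('open',406,268,.045),('bigcap',117,331,.03),('bigopen',217,428,.03),('smcap',460,282,.01),('smopen',490,219,.01),
 ('clipfar',201,149,.06),('clipnear',218,211,.06),('spk',224,258,.1)]:
    print(n,pt(im,u,v,z).round(3),pt(im,u,v).round(3))
W=cloud(im);hsv=cv2.cvtColor(im['pixels'],cv2.COLOR_BGR2HSV)
def reg(m,n):
    P=W[m];P=P[~np.isnan(P).any(1)];print(n,len(P),P.mean(0).round(4),np.percentile(P[:,2],[5,50,95]).round(3));return P
v,u=np.mgrid[:480,:640]
# tube: points above z .045 around cradle
m=(W[...,2]>.045)&(u>360)&(u<420)&(v>155)&(v<280)
P=reg(m,'tube');c=P[:,:2].mean(0);d=np.linalg.svd(P[:,:2]-c,full_matrices=False)[2][0];d*=np.sign(d[0]);s=(P[:,:2]-c)@d
print('dir',d,np.degrees(np.arctan2(d[1],d[0])),'ext',s.min(),s.max(),c+d*s.min(),c+d*s.max())
H=hsv[...,0];S=hsv[...,1]
mb=(H>100)&(H<130)&(S>120)&(u>360)&(u<420)&(v>155)&(v<280);reg(mb,'band')
# board top
m=(abs(W[...,2]-.018)<.006)&(u>170)&(u<262)&(v>120)&(v<282)&(S>40)
P=reg(m,'board');print(cv2.minAreaRect((P[:,:2]*1000).astype(np.float32)))
m=(W[...,2]>.09)&(u>190)&(u<260)&(v>225)&(v<285);P=reg(m,'spk');print(cv2.minAreaRect((P[:,:2]*1000).astype(np.float32)))
m=(W[...,2]>.045)&(W[...,2]<.08)&(u>180)&(u<240)&(v>135)&(v<165);reg(m,'clipfar')
m=(W[...,2]>.045)&(W[...,2]<.08)&(u>200)&(u<240)&(v>202)&(v<219);reg(m,'clipnear')
m=(H>5)&(H<16)&(S>180)&(u>205)&(u<240)&(v>215)&(v<250);P=reg(m,'socket')
a=im['pixels'][120:290,165:265];b=im['pixels'][145:285,350:430]
cv2.imwrite('pics/crop1.png',np.hstack([cv2.resize(a,(353,600),interpolation=2),cv2.resize(b,(343,600),interpolation=2)]))
```

```text
cap [ 0.622 -0.18   0.045] [ 0.619 -0.177  0.061]
open [ 0.406 -0.228  0.045] [ 0.406 -0.225  0.06 ]
bigcap [0.277 0.393 0.03 ] [0.279 0.386 0.045]
bigopen [0.071 0.177 0.03 ] [0.074 0.175 0.038]
smcap [ 0.372 -0.353  0.01 ] [ 0.373 -0.349  0.023]
smopen [ 0.51  -0.423  0.01 ] [ 0.509 -0.419  0.02 ]
clipfar [0.663 0.204 0.06 ] [0.669 0.211 0.035]
clipnear [0.531 0.168 0.06 ] [0.533 0.174 0.034]
spk [0.432 0.147 0.1  ] [0.432 0.144 0.112]
tube 1402 [ 0.5162 -0.2004  0.0558] [0.048 0.056 0.061]
dir [0.97353381 0.22854303] 13.211309055512062 ext -0.11698366362423301 0.11406394653950473 [ 0.40235555 -0.22714564] [ 0.62728821 -0.17434132]
band 276 [ 0.5011 -0.2038  0.0562] [0.05  0.057 0.061]
board 4684 [0.5934 0.1893 0.0187] [0.016 0.019 0.022]
((559.0189208984375, 182.60726928710938), (330.37347412109375, 101.04113006591797), 15.112190246582031)
spk 1346 [0.4316 0.147  0.1015] [0.097 0.101 0.113]
((431.88201904296875, 148.479248046875), (61.01364517211914, 90.25455474853516), 15.024177551269531)
clipfar 68 [0.6694 0.2122 0.0602] [0.05  0.061 0.067]
clipnear 62 [0.5342 0.1755 0.0606] [0.049 0.061 0.067]
socket 255 [0.4853 0.159  0.0643] [0.057 0.065 0.07 ]
```

View pics/crop1.png

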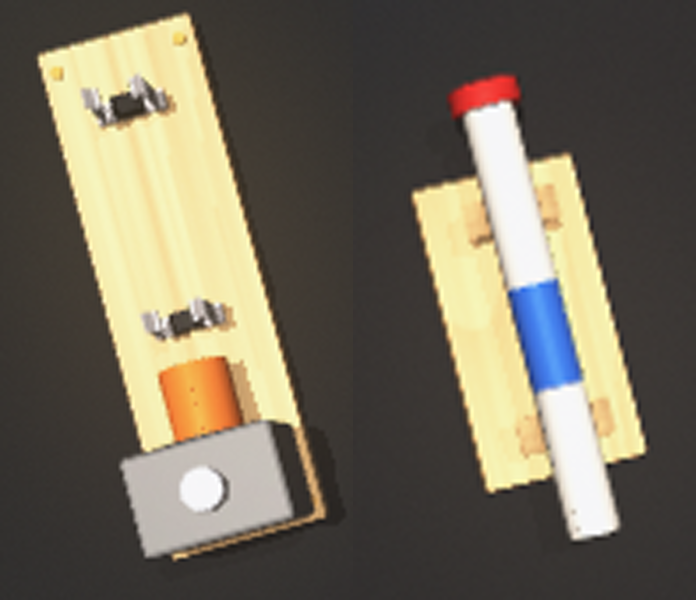

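The crop shows the middle-sized tube in the cradle: cap at (485,95), band at (545,335), open end at (595,535). Its length measures 231 mm, which agrees. Board yaw is 15.05° with its origin at about (0.583, 0.189), and the speaker, board and clips agree on that within 1 mm. Next I work out the approach.

```bash
cat >> h.py <<'E'
def plan(target,yaw):
    "delta (cm, tool axes) and turn about tool x to TCP target with the tube axis at world yaw (deg)"
    s,p,r=tool(); M=r.as_matrix()
    y=np.array([np.sin(np.radians(yaw)),-np.cos(np.radians(yaw)),0]); x=np.array([0,0,-1.])
    T=R.from_matrix(np.stack([x,y,np.cross(x,y)],1))
    print('t',round(s['clock'],2),'pos',p.round(4),'F',np.round(s['contact_force'],1),'w',round(s['width'],4))
    print('delta cm',(M.T@(np.array(target)-p)*100).round(2),'dr',(r.inv()*T).as_rotvec().round(4))
E
python3 -c "
from h import *
plan([.501,-.204,.15],13.2)"
```

```text
t 0.1 pos [ 0.1937 -0.5408  0.2022] F [-0.1  0.6  0.3] w 0.0859
delta cm [  5.27 -21.35 -40.29] dr [ 1.134e-01 -1.000e-04  1.600e-03]
```

```bash
python3 -m creep '{"delta_pos":[[0,-1.5,-3],[0.5,-4,-7.5],[1,-6.5,-12],[1.5,-9,-16.5],[2,-11.5,-21],[2.5,-14,-25.5],[3.2,-16.5,-30],[4,-18.5,-34.5],[4.7,-20.3,-38],[5.3,-21.35,-40.3]],"dr":[[0.01,0,0],[0.02,0,0],[0.03,0,0],[0.04,0,0],[0.05,0,0],[0.06,0,0],[0.08,0,0],[0.09,0,0],[0.1,0,0],[0.113,0,0]]}' 1 40
python3 -m creep '{"delta_pos":[[0,0,0],[0,0,0]],"dr":[[0,0,0],[0,0,0]]}'
python3 - <<'E'
from h import *
plan([.501,-.204,.0263],13.2)
im=grab('wrist','w1')
hsv=cv2.cvtColor(im['pixels'],cv2.COLOR_BGR2HSV);W=cloud(im)
m=(hsv[...,0]>100)&(hsv[...,0]<130)&(hsv[...,1]>120)&(W[...,2]<.08)&(W[...,2]>.03)
P=W[m];print(len(P),np.nanmean(P,0),np.nanpercentile(P[:,2],[5,50,95]))
print(cv2.minAreaRect((P[:,:2][~np.isnan(P[:,0])]*1000).astype(np.float32)))
E
```

```text
clock: 1.1
position: [0.503, -0.2012, 0.1491]
ee_rot: [0.082, 0.702, 0.083, -0.702]
contact_force: [-0.3, -0.5, 0.0]
width: 0.0857
clock: 1.3
position: [0.5009, -0.2042, 0.1495]
ee_rot: [-0.082, -0.702, -0.082, 0.703]
contact_force: [-0.5, -0.0, -0.1]
width: 0.0853
t 1.3 pos [ 0.5009 -0.2042  0.1495] F [-0.5 -0.  -0.1] w 0.0853
delta cm [ 1.232e+01 -1.000e-02 -3.000e-02] dr [0.0022 0.0017 0.0003]
1746 [ 0.50221267 -0.20330291  0.05541966] [0.05105611 0.05604555 0.05805705]
((501.27532958984375, -203.4058837890625), (51.37083435058594, 23.77947998046875), 14.149996757507324)
```

View pics/w1.png

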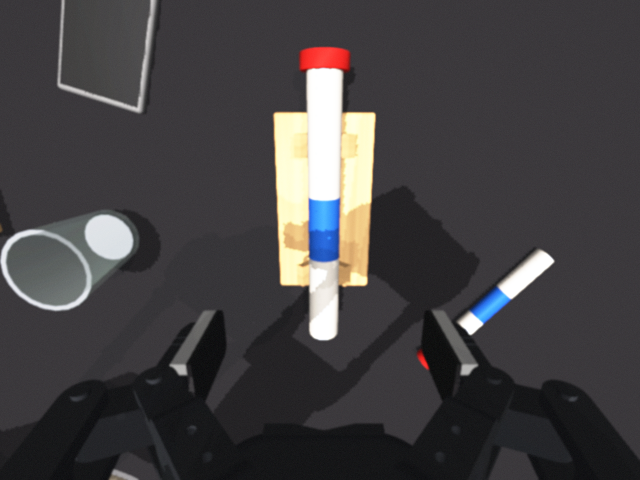

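The wrist view shows the tube midway between the fingers, with the band at (323,228) and the cradle aligned. The band centre agrees within 1 mm. Descend and grip.

```bash
python3 -m creep '{"delta_pos":[[1.5,0,0],[3.5,0,0],[5.5,0,-0.1],[7.5,0,-0.1],[9,0,-0.1],[10.3,0,-0.1],[11.4,0,-0.1],[12.1,0,-0.1],[12.3,0,-0.1],[12.3,0,-0.1]],"dr":[[0,0,0],[0,0,0],[0,0,0],[0,0,0],[0,0,0],[0,0,0],[0,0,0],[0,0,0],[0,0,0],[0,0,0]]}'
python3 -m creep '{"delta_pos":[[0,0,0],[0,0,0],[0,0,0],[0,0,0],[0,0,0],[0,0,0],[0,0,0],[0,0,0]],"dr":[[0,0,0],[0,0,0],[0,0,0],[0,0,0],[0,0,0],[0,0,0],[0,0,0],[0,0,0]]}' -1 60
```

```text
clock: 2.35
position: [0.5022, -0.2047, 0.0271]
ee_rot: [0.081, 0.702, 0.081, -0.702]
contact_force: [-0.3, -0.8, 0.6]
width: 0.0855
clock: 3.15
position: [0.5034, -0.2047, 0.0294]
ee_rot: [0.082, 0.703, 0.081, -0.701]
contact_force: [-2.0, 1.1, 13.9]
width: 0.0
```

The width reads 0 with 13.9 N upward, which is suspect, so I look.

Run:
```python
from h import *
s=manip.get_state();print(s)
grab('wrist','w2');im=grab('scene','s2')
a=cv2.resize(im['pixels'][160:340,180:340],(533,600),interpolation=2)
b=load('w2')['pixels'][:, ::]
cv2.imwrite('pics/c2.png',np.hstack([cv2.resize(b,(400,300)),cv2.resize(a,(267,300))]))
```

```text
{'clock': 3.15, 'qpos': array([-5.14445443e-01,  3.82266727e-01,  1.82485129e+00,  2.20040691e-04,
        9.31291886e-01,  8.25396968e-01]), 'qd': array([-0.00133184, -0.00125466, -0.00057934,  0.00143481,  0.00042781,
        0.00090043]), 'effort': array([-4.10400163e-01, -3.45529175e+01, -1.61345655e+01, -1.28972498e-01,
       -9.88810211e-01, -2.55207844e-03]), 'position': array([ 0.50336248, -0.20470739,  0.02943734]), 'ee_rot': array([ 0.08203944,  0.70334797,  0.08081468, -0.70145574]), 'contact_force': array([-1.98798478,  1.06593395, 13.85378994]), 'moment': array([ 0.35456203,  0.39303598, -0.02635025]), 'width': 4.026620399989236e-05}
```

View pics/c2.png

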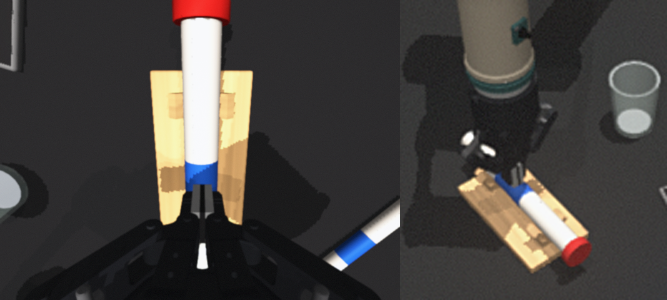

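Run:
```python
from h import *
for n in ('w1','w2','s2','scene0'):
    im=load(n);W=cloud(im);h=cv2.cvtColor(im['pixels'],cv2.COLOR_BGR2HSV)
    near=(abs(W[...,0]-.515)<.14)&(abs(W[...,1]+.2)<.07)&(W[...,2]>.02)
    for nm,m in (('red',((h[...,0]<6)|(h[...,0]>172))&(h[...,1]>150)),('blue',(h[...,0]>100)&(h[...,0]<130)&(h[...,1]>120)),('white',(h[...,1]<40)&(h[...,2]>170))):
        P=W[m&near]
        if len(P)>5: print(n,nm,len(P),P.mean(0).round(4),'min',P.min(0).round(3),'max',np.percentile(P,99,0).round(3))
    m=(h[...,1]<40)&(h[...,2]>170)&near;P=W[m]
    for a in np.arange(.40,.64,.03):
        q=P[abs(P[:,0]-a)<.01]
        if len(q)>5: print('   x%.2f'%a,len(q),'y',np.median(q[:,1]).round(4),'ztop',np.percentile(q[:,2],90).round(4))
```

```text
w1 red 1044 [ 0.6176 -0.1778  0.0626] min [ 0.5   -0.248  0.04 ] max [ 0.629 -0.159  0.201]
w1 blue 1746 [ 0.5022 -0.2033  0.0554] min [ 0.474 -0.22   0.048] max [ 0.526 -0.188  0.059]
w1 white 6548 [ 0.5303 -0.1968  0.059 ] min [ 0.401 -0.257  0.044] max [ 0.615 -0.158  0.228]
   x0.40 157 y -0.2225 ztop 0.0574
   x0.43 554 y -0.2207 ztop 0.0575
   x0.46 611 y -0.2132 ztop 0.0576
   x0.49 59 y -0.1566 ztop 0.2285
   x0.52 243 y -0.198 ztop 0.2282
   x0.55 881 y -0.1919 ztop 0.0577
   x0.58 991 y -0.185 ztop 0.0577
   x0.61 871 y -0.1795 ztop 0.0577
w2 red 2965 [ 0.6192 -0.1761  0.0577] min [ 0.612 -0.194  0.036] max [ 0.628 -0.159  0.063]
w2 blue 1898 [ 0.517  -0.1996  0.0555] min [ 0.499 -0.227  0.047] max [ 0.528 -0.187  0.065]
w2 white 13782 [ 0.5709 -0.1873  0.0555] min [ 0.432 -0.254  0.046] max [ 0.615 -0.168  0.059]
   x0.43 163 y -0.2194 ztop 0.0577
   x0.46 143 y -0.2156 ztop 0.0577
   x0.49 19 y -0.2043 ztop 0.1112
   x0.52 363 y -0.1934 ztop 0.0579
   x0.55 2541 y -0.192 ztop 0.0576
   x0.58 3133 y -0.1849 ztop 0.0577
   x0.61 2941 y -0.1793 ztop 0.0577
s2 red 211 [ 0.628
[... 323 characters left out ...]
831
   x0.49 256 y -0.2259 ztop 0.4667
   x0.52 457 y -0.2029 ztop 0.461
   x0.55 191 y -0.1864 ztop 0.4596
   x0.58 106 y -0.1881 ztop 0.0578
   x0.61 89 y -0.1829 ztop 0.0578
scene0 red 211 [ 0.6288 -0.1763  0.0506] min [ 0.618 -0.192  0.027] max [ 0.635 -0.159  0.064]
scene0 blue 227 [ 0.5051 -0.2064  0.054 ] min [ 0.477 -0.22   0.042] max [ 0.529 -0.192  0.059]
scene0 white 761 [ 0.5203 -0.2015  0.0545] min [ 0.405 -0.235  0.042] max [ 0.615 -0.172  0.06 ]
   x0.43 83 y -0.2225 ztop 0.0573
   x0.46 91 y -0.2166 ztop 0.058
   x0.49 7 y -0.1966 ztop 0.0565
   x0.52 6 y -0.1897 ztop 0.0552
   x0.55 103 y -0.1955 ztop 0.0585
   x0.58 108 y -0.1884 ztop 0.0578
   x0.61 87 y -0.1823 ztop 0.058
```

Run:
```python
from h import *
im=load('w2');W=cloud(im)
for v in range(270,480,15): print(v,[tuple(W[v,u].round(3)) for u in (300,312,326,340,352)])
s,p,r=tool()
K=im['intrinsics']
for d in (0,-.0187,-.03,-.05):
    q=p+r.as_matrix()[:,0]*d
    print(d,q,cv2.projectPoints(q.reshape(1,3),im['rvec'],im['tvec'],K,None)[0].ravel())
cv2.imwrite('pics/c3.png',cv2.resize(im['pixels'][250:480,180:480],(780,598),interpolation=2))
```

```text
270 [(np.float64(0.519), np.float64(-0.189), np.float64(0.052)), (np.float64(0.522), np.float64(-0.194), np.float64(0.057)), (np.float64(nan), np.float64(nan), np.float64(nan)), (np.float64(0.524), np.float64(-0.207), np.float64(0.054)), (np.float64(0.507), np.float64(-0.22), np.float64(0.011))]
285 [(np.float64(0.511), np.float64(-0.191), np.float64(0.052)), (np.float64(0.515), np.float64(-0.196), np.float64(0.056)), (np.float64(0.516), np.float64(-0.202), np.float64(0.057)), (np.float64(0.517), np.float64(-0.209), np.float64(0.054)), (np.float64(0.498), np.float64(-0.223), np.float64(0.011))]
300 [(np.float64(0.504), np.float64(-0.192), np.float64(0.053)), (np.float64(0.512), np.float64(-0.197), np.float64(0.065)), (np.float64(0.514), np.float64(-0.202), np.float64(0.066)), (np.float64(0.508), np.float64(-0.211), np.float64(0.053)), (np.float64(0.488), np.float64(-0.225), np.float64(0.012))]
315 [(np.float64(0.508), np.float64(-0.193), np.float64(0.072)), (np.float64(0.512), np.float64(-0.197), np.float64(0.078)), (np.float64(0.514), np.float64(-0.202), np.float64(0.078)), (np.floa
[... 2733 characters left out ...]
at64(0.516), np.float64(-0.205), np.float64(0.14)), (np.float64(0.52), np.float64(-0.206), np.float64(0.143))]
465 [(np.float64(0.512), np.float64(-0.196), np.float64(0.143)), (np.float64(0.513), np.float64(-0.199), np.float64(0.143)), (np.float64(0.512), np.float64(-0.202), np.float64(0.141)), (np.float64(0.514), np.float64(-0.205), np.float64(0.142)), (np.float64(0.52), np.float64(-0.206), np.float64(0.146))]
0 [ 0.50333792 -0.20467838  0.02943652] [324.72806355 284.5513655 ]
-0.0187 [ 0.50328506 -0.20465272  0.04813643] [324.89566302 301.54511807]
-0.03 [ 0.50325311 -0.20463722  0.05943637] [325.01481568 313.62660586]
-0.05 [ 0.50319657 -0.20460977  0.07943627] [325.26972111 339.47274976]
```

View pics/c3.png

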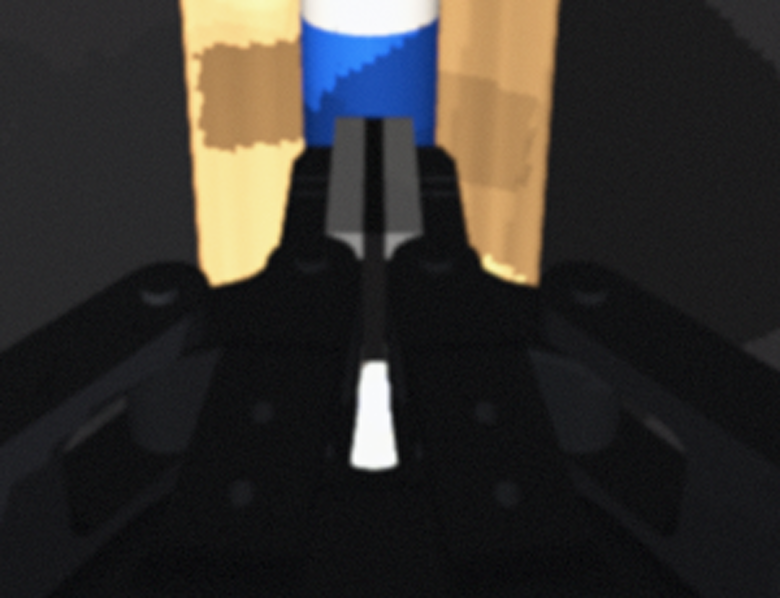

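The fingers shut on top of the tube. The true tip is at z≈0.058 (the depth and the contact both say so), while the reported TCP is 0.029, so the pose reads about 29 mm low along the tool axis. The tube has not moved. I back off, open, and go deeper with that offset.

```bash
python3 -m creep '{"delta_pos":[[-0.5,0,0],[-1.5,0,0],[-3,0,0],[-4,0,0],[-4,0,0],[-4,0,0],[-4,0,0],[-4,0,0],[-4,0,0],[-4,0,0]],"dr":[[0,0,0],[0,0,0],[0,0,0],[0,0,0],[0,0,0],[0,0,0],[0,0,0],[0,0,0],[0,0,0],[0,0,0]]}'
python3 -m creep '{"delta_pos":[[0,0,0],[0,0,0],[0,0,0],[0,0,0],[0,0,0],[0,0,0]],"dr":[[0,0,0],[0,0,0],[0,0,0],[0,0,0],[0,0,0],[0,0,0]]}' 1
python3 - <<'E'
from h import *
for n in('w1','w2'):
    im=load(n);print((-cv2.Rodrigues(im['rvec'])[0].T@im['tvec'].ravel()).round(4))
im=grab('wrist','w3');print((-cv2.Rodrigues(im['rvec'])[0].T@im['tvec'].ravel()).round(4))
W=cloud(im);h=cv2.cvtColor(im['pixels'],cv2.COLOR_BGR2HSV)
m=(h[...,0]>100)&(h[...,0]<130)&(h[...,1]>150)&(W[...,2]>.045)&(W[...,2]<.06)
P=W[m];print(cv2.minAreaRect((P[:,:2]*1000).astype(np.float32)))
plan([.5015,-.2035,-.004],13.4)
E
```

```text
clock: 4.25
position: [0.5021, -0.2042, 0.0667]
ee_rot: [-0.081, -0.702, -0.082, 0.703]
contact_force: [0.1, -0.2, 0.7]
width: 0.0002
clock: 4.85
position: [0.5023, -0.2043, 0.067]
ee_rot: [0.081, 0.702, 0.081, -0.702]
contact_force: [-0.0, 0.8, 0.0]
width: 0.0844
[ 0.5834 -0.1838  0.3198]
[ 0.5851 -0.1842  0.2001]
[ 0.5844 -0.1841  0.2375]
((501.2803649902344, -203.4453887939453), (51.5174560546875, 23.881364822387695), 13.955379486083984)
t 4.9 pos [ 0.5023 -0.2043  0.067 ] F [-0.5  0.6  0.2] w 0.0852
delta cm [ 7.1  -0.1   0.05] dr [-0.0031 -0.     -0.0002]
```

```bash
python3 -m creep '{"delta_pos":[[1,-0.1,0.05],[2,-0.1,0.05],[3,-0.1,0.05],[4,-0.1,0.05],[4.8,-0.1,0.05],[5.5,-0.1,0.05],[6.1,-0.1,0.05],[6.6,-0.1,0.05],[7,-0.1,0.05],[7.1,-0.1,0.05]],"dr":[[0,0,0],[0,0,0],[0,0,0],[0,0,0],[0,0,0],[0,0,0],[0,0,0],[0,0,0],[0,0,0],[0,0,0]]}'
python3 -m creep '{"delta_pos":[[0,0,0],[0,0,0],[0,0,0],[0,0,0],[0,0,0],[0,0,0],[0,0,0],[0,0,0]],"dr":[[0,0,0],[0,0,0],[0,0,0],[0,0,0],[0,0,0],[0,0,0],[0,0,0],[0,0,0]]}' -1 60
```

```text
clock: 5.9
position: [0.5014, -0.2034, -0.0044]
ee_rot: [-0.081, -0.702, -0.081, 0.703]
contact_force: [-0.4, -0.2, -0.1]
width: 0.0854
clock: 6.7
position: [0.502, -0.2041, -0.0035]
ee_rot: [0.082, 0.703, 0.081, -0.702]
contact_force: [-0.9, -2.1, 5.2]
width: 0.0242
```

Gripped at 24 mm. Lift.

```bash
python3 -m creep '{"delta_pos":[[-0.3,0,0],[-1,0,0],[-2.5,0,0],[-4.5,0,0],[-6.5,0,0],[-8.5,0,0],[-10.5,0,0],[-12.3,0,0],[-13.5,0,0],[-14,0,0]],"dr":[[0,0,0],[0,0,0],[0,0,0],[0,0,0],[0,0,0],[0,0,0],[0,0,0],[0,0,0],[0,0,0],[0,0,0]]}'
python3 -m creep '{"delta_pos":[[0,0,0],[0,0,0]],"dr":[[0,0,0],[0,0,0]]}'
python3 -c "
from h import *
plan([.6166,.1982,.137],15.05)"
```

```text
clock: 7.7
position: [0.5018, -0.2033, 0.1371]
ee_rot: [0.082, 0.703, 0.081, -0.702]
contact_force: [1.0, -0.1, -0.5]
width: 0.0243
clock: 7.9
position: [0.5009, -0.203, 0.1352]
ee_rot: [-0.081, -0.702, -0.082, 0.703]
contact_force: [-1.7, 0.3, -1.6]
width: 0.0245
t 7.9 pos [ 0.5009 -0.203   0.1352] F [-1.7  0.3 -1.6] w 0.0245
delta cm [ -0.17 -36.41 -20.44] dr [-0.0318  0.0013  0.0013]
```

```bash
python3 -m creep '{"delta_pos":[[0,-1,-0.6],[0,-3,-1.7],[0,-5.5,-3.1],[0,-8,-4.5],[0,-10.5,-5.9],[0,-13,-7.3],[0,-15.5,-8.7],[0,-18,-10.1],[0,-20.5,-11.5],[0,-23,-12.9]],"dr":[[0,0,0],[0,0,0],[0,0,0],[0,0,0],[-0.01,0,0],[-0.01,0,0],[-0.01,0,0],[-0.02,0,0],[-0.02,0,0],[-0.02,0,0]]}'
python3 -m creep '{"delta_pos":[[0,-2.5,-1.4],[0,-5,-2.8],[0,-7.5,-4.2],[0,-9.7,-5.5],[0,-11.4,-6.5],[0,-12.6,-7.1],[0,-13.2,-7.4],[0,-13.4,-7.5],[0,-13.4,-7.5],[0,-13.4,-7.5]],"dr":[[0,0,0],[0,0,0],[0,0,0],[0,0,0],[-0.01,0,0],[-0.01,0,0],[-0.01,0,0],[-0.01,0,0],[-0.01,0,0],[-0.01,0,0]]}'
python3 - <<'E'
from h import *
plan([.6166,.1982,.0295],15.05)
im=grab('wrist','w4');grab('top','t4')
a=load('t4')['pixels'][110:290,150:290]
cv2.imwrite('pics/c4.png',np.hstack([cv2.resize(im['pixels'],(533,400)),cv2.resize(a,(267,400))]))
for n in('w4','t4'):
    im=load(n);W=cloud(im);h=cv2.cvtColor(im['pixels'],cv2.COLOR_BGR2HSV)
    z=W[...,2]
    for nm,m in (('tube',(h[...,1]<40)&(h[...,2]>150)&(z>.15)&(z<.21)),('red',((h[...,0]<6)|(h[...,0]>172))&(h[...,1]>150)&(z>.15)&(z<.22)),('blue',(h[...,0]>100)&(h[...,0]<130)&(h[...,1]>150)&(z>.15)&(z<.22))):
        P=W[m]
        P=P[np.linalg.norm(P[:,:2]-[.62,.2],axis=1)<.16]
        if len(P)<10: continue
        c=P.mean(0);d=np.linalg.svd(P-c,full_matrices=False)[2][0];d*=np.sign(d[0]);e=[np.cos(np.radians(15.05)),np.sin(np.radians(15.05))]
        s=(P[:,:2]-[.5833,.1892])@e; t=(P[:,:2]-[.5833,.1892])@[-e[1],e[0]]
        print(n,nm,len(P),c.round(4),'dir',d.round(3),np.degrees(np.arctan2(d[1],d[0])).round(2),'bx',np.percentile(s,[.5,99.5]).round(4),'by',np.percentile(t,[1,50,99]).round(4),'ztop',np.percentile(P[:,2],95).round(4))
E
```

```text
clock: 8.9
position: [0.574, 0.0521, 0.1351]
ee_rot: [-0.088, -0.701, -0.089, 0.702]
contact_force: [0.6, 0.3, -0.8]
width: 0.0245
clock: 9.9
position: [0.6137, 0.1974, 0.136]
ee_rot: [-0.092, -0.701, -0.091, 0.701]
contact_force: [0.3, 0.1, -0.5]
width: 0.0241
t 9.9 pos [0.6137 0.1974 0.136 ] F [ 0.3  0.1 -0.5] w 0.0241
delta cm [ 1.065e+01 -1.000e-02 -3.000e-01] dr [-0.0028  0.0004 -0.0006]
w4 tube 22246 [0.6847 0.2171 0.1948] dir [ 0.966  0.259 -0.005] 14.99 bx [-0.0027  0.147 ] by [-0.0113  0.0006  0.0125] ztop 0.1974
w4 red 366 [0.7267 0.2279 0.185 ] dir [ 0.255 -0.967  0.004] -75.24 bx [0.148  0.1493] by [-0.017  -0.0121  0.0177] ztop 0.1902
w4 blue 6920 [0.615  0.1987 0.1947] dir [0.966 0.257 0.003] 14.89 bx [0.0063 0.0568] by [-0.0114  0.001   0.013 ] ztop 0.1974
t4 tube 845 [0.6136 0.194  0.1958] dir [ 0.969  0.246 -0.002] 14.22 bx [-0.0692  0.147 ] by [-0.0136 -0.004   0.0098] ztop 0.1994
t4 red 136 [0.732  0.2243 0.1983] dir [ 0.236 -0.943 -0.236] -75.92 bx [0.1465 0.1599] by [-0.0192 -0.0057  0.0141] ztop 0.2043
t4 blue 120 [0.5987 0.1915 0.1963] dir [0.005 0.998 0.067] 89.69 bx [0.0065 0.0263] by [-0.0118 -0.0015  0.0091] ztop 0.1995
```

View pics/c4.png

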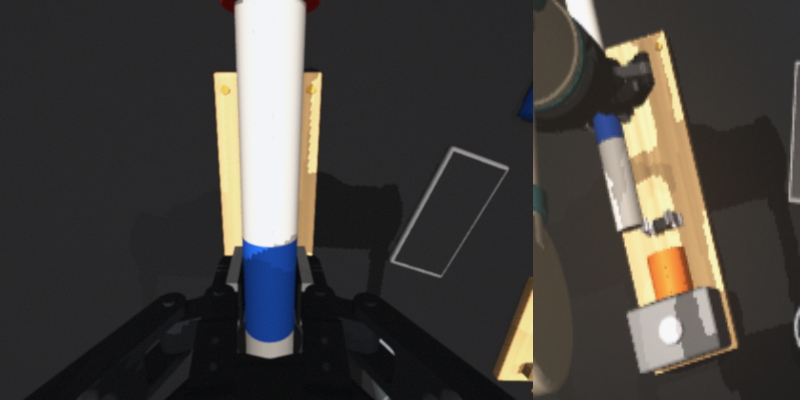

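The tube is level in the grip, band between the pads at (270,290) of the left view, and aligned with the board (14.9–15.0°). Its open end is at board x ≈ -0.069, to be shifted +3 mm. The phone and beaker are untouched. Descend to just above the clips.

```bash
python3 -m creep '{"delta_pos":[[1,0,-0.1],[2.5,0,-0.2],[4,0,-0.3],[5.5,0,-0.3],[7,0,-0.3],[8.2,0,-0.3],[9.2,0,-0.3],[9.8,0,-0.3],[10,0,-0.3],[10,0,-0.3]],"dr":[[0,0,0],[0,0,0],[0,0,0],[0,0,0],[0,0,0],[0,0,0],[0,0,0],[0,0,0],[0,0,0],[0,0,0]]}'
python3 -m creep '{"delta_pos":[[0,0,0],[0,0,0],[0,0,0]],"dr":[[0,0,0],[0,0,0],[0,0,0]]}'
python3 - <<'E'
from h import *
plan([.6166,.1982,-.0005],15.05)
im=grab('scene','s5');print(pt(im,420,225),[round(float(x)) for x in cv2.projectPoints(np.array([[.5833,.1892,.06]]),im['rvec'],im['tvec'],im['intrinsics'],None)[0].ravel()])
cv2.imwrite('pics/c5.png',cv2.resize(im['pixels'][160:310,340:540],(800,600),interpolation=2))
E
```

```text
clock: 11.0
position: [0.6169, 0.1991, 0.036]
ee_rot: [0.092, 0.701, 0.092, -0.701]
contact_force: [0.1, 0.7, -1.0]
width: 0.0246
clock: 11.3
position: [0.6172, 0.1992, 0.0365]
ee_rot: [0.092, 0.701, 0.092, -0.701]
contact_force: [0.1, 0.0, -1.5]
width: 0.0243
t 11.3 pos [0.6172 0.1992 0.0365] F [ 0.1  0.  -1.5] w 0.0243
delta cm [3.7  0.08 0.08] dr [-0.0018 -0.0011 -0.0002]
[0.53796157 0.18737358 0.03509917] [434, 231]
```

View pics/c5.png

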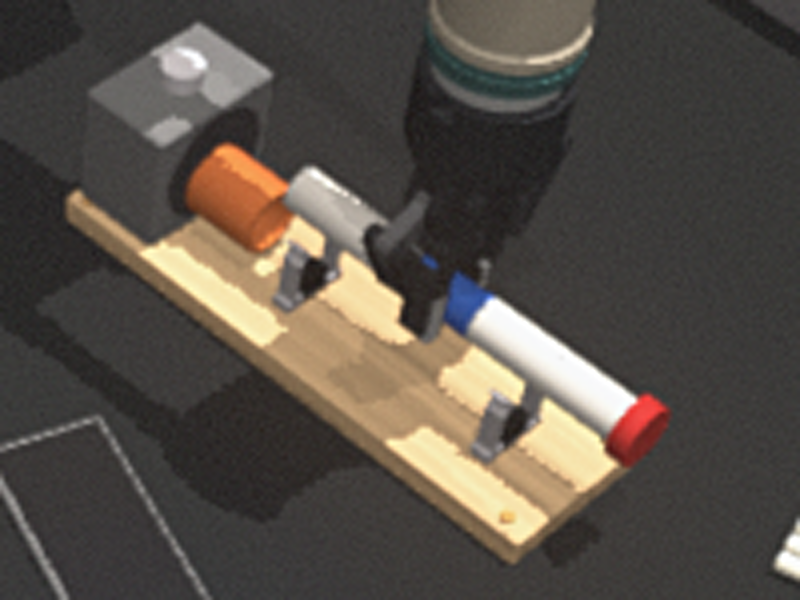

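The tube hovers over both clips, open end clear of the socket mouth. Lower slowly, correcting 0.8 mm sideways.

```bash
python3 -m creep '{"delta_pos":[[0.2,0.08,0],[0.5,0.08,0],[0.8,0.08,0],[1.1,0.08,0],[1.3,0.08,0],[1.5,0.08,0],[1.5,0.08,0],[1.5,0.08,0]],"dr":[[0,0,0],[0,0,0],[0,0,0],[0,0,0],[0,0,0],[0,0,0],[0,0,0],[0,0,0]]}'
python3 -m creep '{"delta_pos":[[0.1,0,0],[0.2,0,0],[0.3,0,0],[0.4,0,0],[0.4,0,0],[0.4,0,0]],"dr":[[0,0,0],[0,0,0],[0,0,0],[0,0,0],[0,0,0],[0,0,0]]}'
python3 -c "
from h import *
plan([.6166,.1982,-.0005],15.05)"
```

```text
clock: 12.15
position: [0.6171, 0.1984, 0.021]
ee_rot: [0.092, 0.701, 0.092, -0.701]
contact_force: [0.2, 0.2, -1.4]
width: 0.0244
clock: 12.75
position: [0.6174, 0.1992, 0.0175]
ee_rot: [0.092, 0.702, 0.092, -0.701]
contact_force: [-1.1, 4.5, 3.5]
width: 0.0243
t 12.75 pos [0.6174 0.1992 0.0175] F [-1.1  4.5  3.5] w 0.0243
delta cm [1.8  0.08 0.11] dr [-0.002  -0.0014  0.0009]
```

Contact shows a 4.5 N lateral push towards +y, so the clips' centre lies further that way. I yield 1 mm and check.

```bash
python3 -m creep '{"delta_pos":[[0,-0.05,0],[0,-0.1,0],[0,-0.15,0],[0,-0.15,0]],"dr":[[0,0,0],[0,0,0],[0,0,0],[0,0,0]]}'
python3 -m creep '{"delta_pos":[[0.1,0,0],[0.2,0,0],[0.2,0,0],[0.2,0,0]],"dr":[[0,0,0],[0,0,0],[0,0,0],[0,0,0]]}'
python3 -c "
from h import *
print(manip.get_state()['moment'])
plan([.6166,.1982,-.0005],15.05)"
```

```text
clock: 13.15
position: [0.6173, 0.1994, 0.0175]
ee_rot: [0.092, 0.702, 0.092, -0.701]
contact_force: [-0.4, 2.3, 5.9]
width: 0.0245
clock: 13.55
position: [0.6175, 0.1995, 0.0161]
ee_rot: [0.092, 0.702, 0.092, -0.7]
contact_force: [-1.4, 2.4, 8.0]
width: 0.0244
[ 0.31451019  0.19290873 -0.00548361]
t 13.55 pos [0.6175 0.1995 0.0161] F [-1.4  2.4  8. ] w 0.0244
delta cm [1.66 0.1  0.12] dr [-0.0017 -0.0019 -0.0011]
```

```bash
python3 -m creep '{"delta_pos":[[0.1,-0.1,0],[0.2,-0.1,0],[0.2,-0.1,0],[0.2,-0.1,0]],"dr":[[0,0,0],[0,0,0],[0,0,0],[0,0,0]]}'
python3 -m creep '{"delta_pos":[[0.1,0,0],[0.2,0,0],[0.2,0,0],[0.2,0,0]],"dr":[[0,0,0],[0,0,0],[0,0,0],[0,0,0]]}'
python3 -c "
from h import *
print(manip.get_state()['moment'])
plan([.6166,.1982,-.0005],15.05)"
```

```text
clock: 13.95
position: [0.6179, 0.1998, 0.0146]
ee_rot: [0.093, 0.702, 0.091, -0.7]
contact_force: [-0.2, -0.1, 10.5]
width: 0.0242
clock: 14.35
position: [0.6181, 0.1998, 0.0127]
ee_rot: [0.093, 0.702, 0.091, -0.7]
contact_force: [-0.2, 0.4, 10.4]
width: 0.0241
[-0.02203985  0.21576172  0.01732894]
t 14.35 pos [0.6181 0.1998 0.0127] F [-0.2  0.4 10.4] w 0.0241
delta cm [1.32 0.11 0.19] dr [-0.0013 -0.0033 -0.0023]
```

Sideways force is now nil. Continue down.

```bash
python3 -m creep '{"delta_pos":[[0.1,0,0],[0.2,0,0],[0.3,0,0],[0.3,0,0],[0.3,0,0]],"dr":[[0,0,0],[0,0,0],[0,0,0],[0,0,0],[0,0,0]]}'
python3 -m creep '{"delta_pos":[[0.1,0,0],[0.2,0,0],[0.3,0,0],[0.3,0,0],[0.3,0,0]],"dr":[[0,0,0],[0,0,0],[0,0,0],[0,0,0],[0,0,0]]}'
python3 -c "
from h import *
print(manip.get_state()['moment'])
plan([.6166,.1982,-.0005],15.05)"
```

```text
clock: 14.85
position: [0.6176, 0.1997, 0.0086]
ee_rot: [0.093, 0.702, 0.091, -0.7]
contact_force: [0.6, 0.4, 4.7]
width: 0.0243
clock: 15.35
position: [0.616, 0.1998, 0.0038]
ee_rot: [-0.093, -0.701, -0.092, 0.702]
contact_force: [3.0, -2.2, -4.9]
width: 0.0244
[-0.2891252  -0.34775307  0.04963247]
t 15.35 pos [0.616  0.1998 0.0038] F [ 3.  -2.2 -4.9] w 0.0244
delta cm [ 0.43  0.17 -0.01] dr [-0.0016  0.0015 -0.0013]
```

Snapped past the lips (the clips now pull down). Seat it gently.

```bash
python3 -m creep '{"delta_pos":[[0.1,0,0],[0.2,0,0],[0.3,0,0],[0.3,0,0],[0.3,0,0]],"dr":[[0,0,0],[0,0,0],[0,0,0],[0,0,0],[0,0,0]]}'
python3 -m creep '{"delta_pos":[[0.1,0.05,0],[0.15,0.05,0],[0.15,0.05,0],[0.15,0.05,0]],"dr":[[0,0,0],[0,0,0],[0,0,0],[0,0,0]]}'
python3 -c "
from h import *
print(manip.get_state()['moment'])
plan([.6166,.1982,-.0005],15.05)"
```

```text
clock: 15.85
position: [0.6157, 0.2002, 0.0013]
ee_rot: [-0.092, -0.701, -0.092, 0.702]
contact_force: [0.2, -4.6, -6.3]
width: 0.0242
clock: 16.25
position: [0.6162, 0.2003, 0.0004]
ee_rot: [-0.092, -0.701, -0.092, 0.701]
contact_force: [-0.4, -4.5, -4.6]
width: 0.0241
[-0.60076571 -0.00448155  0.08257208]
t 16.25 pos [6.162e-01 2.003e-01 4.000e-04] F [-0.4 -4.5 -4.6] w 0.0241
delta cm [0.09 0.21 0.01] dr [-0.0018  0.0006 -0.0001]
```

```bash
python3 -m creep '{"delta_pos":[[0.05,0.05,0],[0.1,0.1,0],[0.15,0.1,0],[0.15,0.1,0],[0.15,0.1,0]],"dr":[[0,0,0],[0,0,0],[0,0,0],[0,0,0],[0,0,0]]}'
python3 -c "
from h import *
print(manip.get_state()['moment'])
plan([.6166,.1982,-.0005],15.05)"
```

```text
clock: 16.75
position: [0.6168, 0.2, -0.0005]
ee_rot: [0.092, 0.701, 0.092, -0.701]
contact_force: [-1.1, -1.6, 2.2]
width: 0.0244
[-0.11713531  0.26138362  0.03425905]
t 16.75 pos [ 6.168e-01  2.000e-01 -5.000e-04] F [-1.1 -1.6  2.2] w 0.0244
delta cm [0.   0.16 0.07] dr [-0.0021 -0.0007  0.0007]
```

```bash
python3 -m creep '{"delta_pos":[[0.05,0.02,0],[0.1,0.02,0],[0.1,0.02,0],[0.1,0.02,0],[0.1,0.02,0]],"dr":[[0,0,0],[0,0,0],[0,0,0],[0,0,0],[0,0,0]]}'
python3 - <<'E'
from h import *
plan([.6166,.1982,-.0005],15.05)
grab('wrist','w6');im=grab('scene','s6');grab('top','t6')
cv2.imwrite('pics/c6.png',cv2.resize(im['pixels'][160:310,340:540],(800,600),interpolation=2))
for n in('w6','s6','t6'):
    im=load(n);W=cloud(im);h=cv2.cvtColor(im['pixels'],cv2.COLOR_BGR2HSV);e=np.array([np.cos(np.radians(15.05)),np.sin(np.radians(15.05))])
    X=(W[...,:2]-[.5833,.1892])@e; Y=(W[...,:2]-[.5833,.1892])@[-e[1],e[0]];z=W[...,2]
    m=(h[...,1]<40)&(h[...,2]>90)&(z>.045)&(z<.075)&(abs(Y)<.025)&(X>-.075)&(X<.16)
    for a in (-.065,-.03,.07,.11,.13):
        k=m&(abs(X-a)<.008)
        if k.sum()>20: print(n,a,k.sum(),'ztop',np.percentile(z[k],95).round(4),'Y',np.percentile(Y[k],[2,98]).round(4))
    k=m&(z>.055);print(n,'X',np.percentile(X[k],[.3,99.7]).round(4))
E
```

```text
clock: 17.25
position: [0.6169, 0.1999, -0.0005]
ee_rot: [0.091, 0.701, 0.092, -0.701]
contact_force: [-3.5, 0.0, 6.6]
width: 0.0241
t 17.25 pos [ 6.169e-01  1.999e-01 -5.000e-04] F [-3.5  0.   6.6] w 0.0241
delta cm [-0.    0.16  0.07] dr [-0.0021 -0.0012  0.001 ]
w6 0.07 2730 ztop 0.0609 Y [-0.0092  0.0139]
w6 0.11 3851 ztop 0.0609 Y [-0.0093  0.0139]
w6 0.13 4684 ztop 0.061 Y [-0.0094  0.0139]
w6 X [-0.0005  0.1507]
s6 -0.03 76 ztop 0.0617 Y [-0.012   0.0129]
s6 0.07 73 ztop 0.0621 Y [-0.0126  0.0122]
s6 0.11 92 ztop 0.0613 Y [-0.0123  0.011 ]
s6 0.13 89 ztop 0.0607 Y [-0.0122  0.0094]
s6 X [-0.06   0.154]
t6 -0.065 48 ztop 0.0631 Y [-0.0107  0.0105]
t6 -0.03 80 ztop 0.0632 Y [-0.0109  0.0107]
t6 0.11 59 ztop 0.0634 Y [-0.012   0.0045]
t6 0.13 53 ztop 0.0632 Y [-0.0124  0.0008]
t6 X [-0.0661  0.1496]
```

View pics/c6.png

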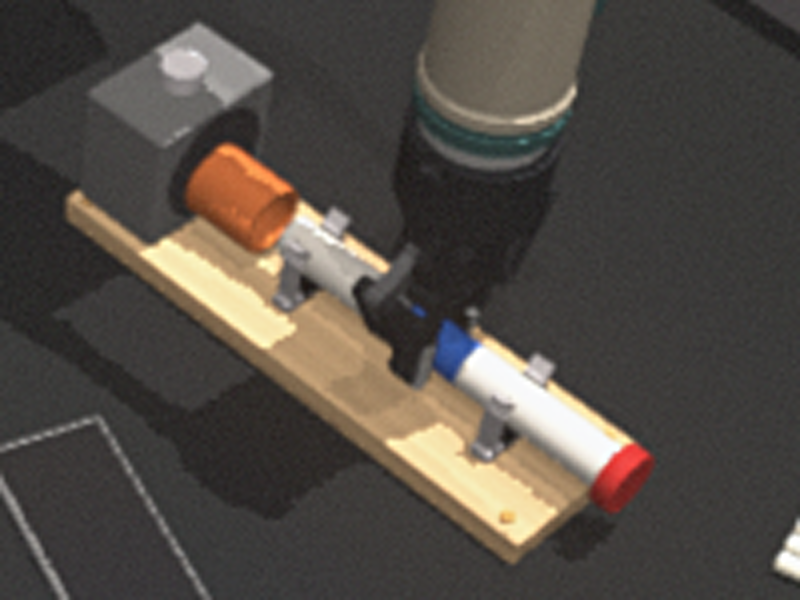

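The tube is snapped into both clips (tube top 0.061, open end ≈ -0.066, a visible gap before the socket). Relieve the downward press and slide 20 mm towards the socket.

```bash
cat >> h.py <<'E'
def ax():
    s,p,r=tool();e=np.array([.9657,.2597,0]);n=np.array([-.2597,.9657,0]);f=np.array(s['contact_force'])
    d=p-[.5833,.1892,0]
    print('t',round(s['clock'],2),'open_x',round(d@e-.101,4),'y',round(d@n,4),'z',round(p[2],4),'Fax',round(f@e,1),'Flat',round(f@n,1),'Fz',round(f[2],1),'M',np.round(s['moment'],2),'w',round(s['width'],4))
E
python3 -m creep '{"delta_pos":[[-0.05,0,0],[-0.1,0,0],[-0.1,0,0.1],[-0.1,0,0.3],[-0.1,0,0.5],[-0.1,0,0.7],[-0.1,0,0.9],[-0.1,0,1.0],[-0.1,0,1.0]],"dr":[[0,0,0],[0,0,0],[0,0,0],[0,0,0],[0,0,0],[0,0,0],[0,0,0],[0,0,0],[0,0,0]]}'
python3 -c "
from h import *
ax()"
```

```text
clock: 18.3
position: [0.6077, 0.1968, -0.0005]
ee_rot: [0.092, 0.702, 0.092, -0.701]
contact_force: [4.1, 2.9, 5.6]
width: 0.0242
t 18.3 open_x -0.0754 y 0.0009 z -0.0005 Fax 4.7 Flat 1.8 Fz 5.6 M [ 0.48 -0.5   0.04] w 0.0242
```

```bash
python3 -m creep '{"delta_pos":[[-0.05,-0.03,0.2],[-0.05,-0.03,0.4],[-0.05,-0.03,0.6],[-0.05,-0.03,0.8],[-0.05,-0.03,1.0],[-0.05,-0.03,1.1],[-0.05,-0.03,1.1]],"dr":[[0,0,0],[0,0,0],[0,0,0],[0,0,0],[0,0,0],[0,0,0],[0,0,0]]}'
python3 -c "
from h import *
ax()"
```

```text
clock: 19.0
position: [0.5961, 0.1938, -0.0005]
ee_rot: [-0.092, -0.701, -0.092, 0.701]
contact_force: [2.8, 1.6, 4.0]
width: 0.0242
t 19.0 open_x -0.0875 y 0.0011 z -0.0005 Fax 3.1 Flat 0.8 Fz 4.0 M [ 0.29 -0.49  0.05] w 0.0242
```

Friction is about 3–4.5 N with no seat yet. Now 3 mm steps.

```bash
for i in 1; do python3 -m creep '{"delta_pos":[[0,0,0.1],[0,0,0.2],[0,0,0.3],[0,0,0.3]],"dr":[[0,0,0],[0,0,0],[0,0,0],[0,0,0]]}' >/dev/null; python3 -c "
from h import *
ax()"; done
```

```text
t 19.4 open_x -0.0902 y 0.0012 z -0.0005 Fax 3.8 Flat 0.8 Fz 5.0 M [ 0.33 -0.53  0.06] w 0.0243
```

```bash
python3 -m creep '{"delta_pos":[[0,0,0.1],[0,0,0.2],[0,0,0.3],[0,0,0.3]],"dr":[[0,0,0],[0,0,0],[0,0,0],[0,0,0]]}' >/dev/null; python3 -c "
from h import *
ax()"
```

```text
t 19.8 open_x -0.0933 y 0.0012 z -0.0005 Fax 4.9 Flat 1.0 Fz 4.4 M [ 0.31 -0.49  0.09] w 0.0249
```

```bash
python3 -m creep '{"delta_pos":[[0,0,0.08],[0,0,0.15],[0,0,0.15]],"dr":[[0,0,0],[0,0,0],[0,0,0]]}' >/dev/null; python3 -c "
from h import *
ax()"
```

```text
t 20.1 open_x -0.0947 y 0.0012 z -0.0005 Fax 4.8 Flat 0.9 Fz 2.4 M [ 0.32 -0.53  0.11] w 0.0246
```

```bash
python3 -m creep '{"delta_pos":[[0,0,0.08],[0,0,0.15],[0,0,0.15]],"dr":[[0,0,0],[0,0,0],[0,0,0]]}' >/dev/null; python3 -c "
from h import *
ax()"
```

```text
t 20.4 open_x -0.0962 y 0.0012 z -0.0005 Fax 4.0 Flat 0.9 Fz 4.3 M [ 0.27 -0.54  0.12] w 0.0245
```

```bash
python3 -m creep '{"delta_pos":[[0,0,0.08],[0,0,0.15],[0,0,0.15]],"dr":[[0,0,0],[0,0,0],[0,0,0]]}' >/dev/null; python3 -c "
from h import *
ax()"
```

```text
t 20.7 open_x -0.0978 y 0.0013 z -0.0005 Fax 3.6 Flat 1.0 Fz 3.2 M [ 0.32 -0.55  0.09] w 0.0245
```

```bash
python3 -m creep '{"delta_pos":[[0,0,0.08],[0,0,0.15],[0,0,0.15]],"dr":[[0,0,0],[0,0,0],[0,0,0]]}' >/dev/null; python3 -c "
from h import *
ax()"
```

```text
t 21.0 open_x -0.0992 y 0.0013 z -0.0005 Fax 4.0 Flat 1.0 Fz 3.6 M [ 0.35 -0.58  0.09] w 0.0241
```

```bash
python3 -m creep '{"delta_pos":[[0,0,0.1],[0,0,0.2],[0,0,0.2]],"dr":[[0,0,0],[0,0,0],[0,0,0]]}' >/dev/null; python3 -c "
from h import *
ax()"
```

```text
t 21.3 open_x -0.1013 y 0.0012 z -0.0005 Fax 4.0 Flat 1.0 Fz 4.4 M [ 0.25 -0.54  0.08] w 0.0246
```

```bash
python3 -m creep '{"delta_pos":[[0,0,0.1],[0,0,0.2],[0,0,0.2]],"dr":[[0,0,0],[0,0,0],[0,0,0]]}' >/dev/null; python3 -c "
from h import *
ax()"
```

```text
t 21.6 open_x -0.1033 y 0.0013 z -0.0005 Fax 4.0 Flat 0.2 Fz 4.5 M [ 0.27 -0.57  0.04] w 0.0245
```

```bash
python3 -m creep '{"delta_pos":[[0,0,0.1],[0,0,0.2],[0,0,0.2]],"dr":[[0,0,0],[0,0,0],[0,0,0]]}' >/dev/null; python3 -c "
from h import *
ax()"
```

```text
t 21.9 open_x -0.1053 y 0.0013 z -0.0005 Fax 4.0 Flat 0.6 Fz 5.4 M [ 0.27 -0.59  0.07] w 0.0241
```

```bash
python3 -m creep '{"delta_pos":[[0,0,0.1],[0,0,0.2],[0,0,0.2]],"dr":[[0,0,0],[0,0,0],[0,0,0]]}' >/dev/null; python3 -c "
from h import *
ax()"
```

```text
t 22.2 open_x -0.1053 y 0.0013 z -0.0005 Fax 8.3 Flat 1.0 Fz 0.7 M [ 0.48 -1.    0.09] w 0.0245
```

The tube has stopped at -0.1053 with the force rising to 8.3 N, so that is the seat. Stiffness is about 2 N/mm, so I push 1.5–2 mm more and hold.

```bash
python3 -m creep '{"delta_pos":[[0.03,0,0.08],[0.03,0,0.15],[0.03,0,0.15],[0.03,0,0.15]],"dr":[[0,0,0],[0,0,0],[0,0,0],[0,0,0]]}' >/dev/null; python3 -c "
from h import *
ax()"
```

```text
t 22.6 open_x -0.1052 y 0.0012 z -0.0005 Fax 9.5 Flat 1.4 Fz 0.4 M [ 0.58 -1.3   0.11] w 0.0243
```

```bash
python3 -m creep '{"delta_pos":[[0.03,0,0.08],[0.03,0,0.16],[0.03,0,0.22],[0.03,0,0.22],[0.03,0,0.22],[0.03,0,0.22]],"dr":[[0,0,0],[0,0,0],[0,0,0],[0,0,0],[0,0,0],[0,0,0]]}' >/dev/null; python3 -c "
from h import *
ax()"
```

```text
t 23.2 open_x -0.105 y 0.0012 z -0.0005 Fax 13.6 Flat 1.0 Fz -1.4 M [ 0.77 -1.78  0.06] w 0.0245
```

The seat is held firmly: 13.6 N total, about 9–10 N of it on the seat after 4 N of sliding friction. Ease off the push, then open.

```bash
python3 -m creep '{"delta_pos":[[0,0,-0.1],[0,0,-0.2],[0,0,-0.3],[0,0,-0.4],[0,0,-0.45],[0,0,-0.45]],"dr":[[0,0,0],[0,0,0],[0,0,0],[0,0,0],[0,0,0],[0,0,0]]}' >/dev/null; python3 -c "
from h import *
ax()"
python3 -m creep '{"delta_pos":[[0,0,0],[0,0,0],[0,0,0],[0,0,0],[0,0,0],[0,0,0],[0,0,0],[0,0,0]],"dr":[[0,0,0],[0,0,0],[0,0,0],[0,0,0],[0,0,0],[0,0,0],[0,0,0],[0,0,0]]}' 1
python3 -c "
from h import *
ax()"
```

```text
t 23.8 open_x -0.1054 y 0.0013 z -0.0005 Fax 4.7 Flat 0.8 Fz 5.8 M [ 0.32 -0.72  0.01] w 0.0245
clock: 24.6
position: [0.5779, 0.189, -0.0011]
ee_rot: [0.092, 0.701, 0.092, -0.701]
contact_force: [0.1, 0.8, -0.4]
width: 0.0855
t 24.6 open_x -0.1063 y 0.0012 z -0.0011 Fax 0.3 Flat 0.7 Fz -0.4 M [ 0.05 -0.03  0.02] w 0.0855
```

Released with no force. Rise straight up and look.

```bash
python3 -m creep '{"delta_pos":[[-1,0,0],[-2.5,0,0],[-4.5,0,0],[-6.5,0,0],[-8.5,0,0],[-10.5,0,0],[-12,0,0],[-13,0,0],[-13,0,0],[-13,0,0]],"dr":[[0,0,0],[0,0,0],[0,0,0],[0,0,0],[0,0,0],[0,0,0],[0,0,0],[0,0,0],[0,0,0],[0,0,0]]}'
python3 - <<'E'
from h import *
ax()
w=grab('wrist','w7');im=grab('scene','s7')
cv2.imwrite('pics/c7.png',np.hstack([cv2.resize(im['pixels'][160:310,340:540],(400,300),interpolation=2),cv2.resize(w['pixels'],(400,300))]))
im=w;W=cloud(im);h=cv2.cvtColor(im['pixels'],cv2.COLOR_BGR2HSV);e=np.array([np.cos(np.radians(15.05)),np.sin(np.radians(15.05))])
X=(W[...,:2]-[.5833,.1892])@e; Y=(W[...,:2]-[.5833,.1892])@[-e[1],e[0]];z=W[...,2]
m=(h[...,1]<40)&(h[...,2]>90)&(z>.05)&(z<.07)&(abs(Y)<.025)&(X>-.1)&(X<.16)
for a in (-.07,-.03,.03,.07,.1):
    k=m&(abs(X-a)<.006)
    if k.sum()>20: print(a,k.sum(),'ztop',np.percentile(z[k],95).round(4),'Y',np.percentile(Y[k],[2,98]).round(4))
k=m&(z>.056)&(abs(Y)<.008);print('white X',np.percentile(X[k],[.3,99.7]).round(4),'-> open end',(np.percentile(X[k],99.7)-.218).round(4))
k=(h[...,0]>100)&(h[...,0]<130)&(h[...,1]>150)&(z>.056)&(z<.07)&(abs(Y)<.02);print('band X',np.percentile(X[k],[.3,99.7]).round(4))
E
```

```text
clock: 25.6
position: [0.5776, 0.189, 0.1287]
ee_rot: [-0.092, -0.701, -0.092, 0.701]
contact_force: [-0.1, -0.2, -0.5]
width: 0.0851
t 25.6 open_x -0.1066 y 0.0013 z 0.1287 Fax -0.1 Flat -0.2 Fz -0.5 M [ 0.05 -0.05 -0.04] w 0.0851
-0.07 379 ztop 0.0608 Y [-0.009   0.0137]
-0.03 197 ztop 0.061 Y [-0.0101  0.014 ]
0.03 572 ztop 0.061 Y [-0.0099  0.0136]
0.07 676 ztop 0.061 Y [-0.01    0.0136]
0.1 860 ztop 0.0624 Y [-0.0148  0.0183]
white X [-0.0823  0.1123] -> open end -0.1057
band X [-0.0295  0.0204]
```

View pics/c7.png

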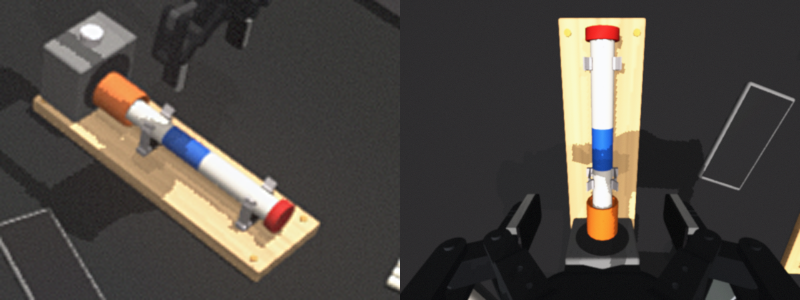

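Final view: the tube lies in both clips at (602,65) and (602,180), its open end inside the orange socket at (602,215), and the gripper is clear. Hand in.

```bash
python3 -c "
from h import *
print(manip.sign_off())"
```

```text
the job is handed in; nothing more can be done
None
```

The tube is snapped into both clips, pushed against the hidden seat and released, and I handed the job in at about 26 s on the clock. The hand-in gives no verdict, so the checks below are all I have.

**How it went**
- **Grasp:** The first grasp closed on top of the tube without shifting it. The reported TCP reads about 29 mm lower than the real fingertips; I corrected for that and the second grasp held.
- **Snap-in:** The clips took about 10 N of downward force, with 6.6 N of press when seated. The open end was then at about -66 mm, clear of the socket.
- **Seat:** I felt it about 25 mm inside the socket mouth. I pushed until the wrist read 13.6 N in all, of which about 9–10 N was on the seat after roughly 4 N of sliding friction.

**Last checks**
- **Height:** The tube's axis is 48 mm up along its whole length.
- **Open end:** It is at about -105.7 mm, which matches where the arm felt the seat.
- **Clearance:** The gripper is open and clear of everything, and the wrist force is near zero.
- **Loose things:** I never touched the beaker, phone or glue gun, but I did not measure their positions again at the end.

**One disagreement:** The wrist view puts the tube about 1.8 mm to +y of the middle line I estimated, close to the 2 mm limit. The sideways force also vanished about 1.2 mm to +y. I read this as my estimate of the board and the camera calibration being slightly off, since the tube sits squarely in both clips.

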